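# Free the ratchet of a hold-down clamp and push its arm down onto a connector

### The arm

A 6-joint arm with a two-finger parallel gripper is mounted at the origin on a cart in front of the work surface, level with it; the furniture and walls round the work are solid. World frame = base frame: x ahead of the robot, y to its left, z up, the work surface at z = 0. Lengths are in mm, angles in rad, forces in N, time in s.
With the tool pointing down it reaches from about 350 to 975 mm from the base axis. Payload 7.1 kg.
Tool frame: the origin (TCP) lies on the front face of the gripper's body, between the roots of the fingers; the fingertips stand 80 mm ahead of it and the grasp point (between the pads) lies 61 mm ahead of it; z points along the fingers, y is the line along which they close (so a half turn about z gives the same grasp; the last joint's range is limited). The gripper opens to 88 mm and grips with 3 to 60 N. Pads are 20 mm wide; open, the fingers measure 115 mm over their backs; the gripper's body (75 mm by 178 mm) begins 61 mm behind the grasp point.
Start: joints at [-1.229, 0.423, 1.63, -0, 1.089, -0.019], TCP at [220.656, -584.736, 302.675] pointing down, gripper open.
Joint ranges: [-3, 3], [-0.9, 2.11], [0.09, 2.58], [-1.31, 4.45], [0.11, 2.69], [-2.54, 2.54]. Speed limits (rad/s): [2.39, 2.39, 3.01, 3.14, 3.14, 3.14].

### API

Orientations are given as a rotation vector (axis times angle).
In Python, from workcell import readout, vision, close_job gives the robot as it stands.
- The arm moves only by the tool servo_tool, never from a script. Its argument "plan" is a list that holds one entry, the list of rows, each a list of 7 numbers: the gripper command: -1 is fully open, 1 is shut, values between are in proportion, then the shift along the world's x, y, z in units of 40 mm (1.0 is 40 mm), then the turn, a rotation vector about the world's x, y, z in units of 5 degrees (1.0 is 5 degrees). A call has 1 to 5 rows; each row shifts and turns the commanded pose from where the row before left it; what a row does not reach is not made up. A row lasts 1/12 s, in which the tool goes at most 41.7 mm and 7.16 degrees, less where a joint would pass 70% of its speed; a pose out of reach is approached as far as the arm can. A call is refused whole if a number of a shift passes 1 or a number of a turn 1, either way. A call with a gripper value outside its range is refused whole. The fingers move at their own pace and stop on an object; the grip force is fixed at half the most. Time passes only in rows, so rows that do not move let the fingers close. It gives the time, the measured TCP pose, the force, the opening and the grip force at its end, in the units of the state.
- readout.get_obs(): the state, without advancing time (a new reading comes with each control period).
- vision.get_image(name): name is "scene" or "side" or "wrist"; returns the picture (420x560x3 uint8, red, green, blue); there is no depth.
- vision.camera_params(name): a dict with "fx", "fy", "cx", "cy" (pixels), "D" ([k1, k2, p1, p2, k3] as OpenCV has them; the pictures are not rectified), "rvec" (rotation vector, rad) and "tvec" (3), from world to camera coordinates, as OpenCV has them; the wrist camera has in their place "hand_eye" (4x4, takes a point from camera to tool coordinates, whose origin is the TCP and whose axes are the flange's). Camera axes: x right, y down, z forward; pixel columns grow to the right and rows downward; lengths in mm; the calibration is good to about 2 mm. A picture is of the moment at which its call begins: read the wrist's pose just before it. camera_params takes no time and is no camera call.
- close_job(): hands the job in; it is judged then, once.
The state is a dict: "t": time; "qpos": joint angles; "qvel": joint speeds; "joint_torque": joint torques, N m; "ee_pos": TCP position; "orientation": TCP orientation; "ft_force": force on the tool from outside, world axes, zero at the start; "moment": the same for the moment, N m; "width": finger opening in mm; "grasp_force": force on a finger pad.
Only numpy, scipy, OpenCV 4.12 (cv2) and the standard library are available. Lean on these libraries where they do the work, as an engineer would, in place of code of your own. Each camera call takes 0.05 s, during which the arm holds its last target. There are 200 camera calls.

### The job

Clamp the white connector in its nest: press the red tab of the ratchet hold-down clamp fully down so that the pawl swings free, then push the raised arm by its blue cross bar down past the teeth until its rubber tip rests on the connector. Only press and push, with nothing picked up; leave the connector lying in its nest, leave the pawl free and do not disturb the other things on the bench.

Things in the scene. Friction and masses are not known exactly. Their poses are not given: they have to be found in the camera images.
- clamp: ratchet hold-down clamp, fixed to the bench: aluminium base plate 100 (x) x 200 (y) x 10 mm. Origin under the middle of the plate, on the bench; z up, y along the clamp from the red tab (-y end) to the black nest (+y end), x across it. Two grey cheeks, 44 mm over all, up to 136 mm high at y -45 to -5 mm and up to 80 mm high at y -74 to +12 mm.
- hinge_mid (a point): middle of the arm's hinge on the clamp, at (0, -25, 120) mm in the clamp's frame; the hinge runs along the clamp's x. The ratchet wheel round it has radius 43 mm over its teeth.
- nest (a point): middle of the nest's floor, at (0, 60, 62) mm in the clamp's frame: top of a black block 50 (x) x 36 (y) mm, with a 6 mm high lip along x on either side of the connector.
- clamp_arm (a joint): arm hinge, rad: 0 = raised (arm 0.75 rad above level), grows as the arm goes down, 0.75 = arm level, rubber tip on the connector; end stop 0.80. Starts at 0 to 0.04. With the pawl engaged the teeth stop it at 0.07 to 0.10. With the pawl free it is stiff (friction about 0.35 N m, 2 to 3 N at the bar): it stays where it is left and does not fall or spring back.
- clamp_pawl (a joint): hinge of the pawl, rad: 0 = engaged in the teeth, grows as the red tab is pressed, end stop 0.36 = fully down; the nose is clear of the teeth from about 0.2. Friction holds it wherever it is left (about 2 to 3 N at the tab), no spring.
- release_tab (a point): middle of the top face of the red tab, 36 (x) x 26 (y) mm, 6 mm thick, at the -y end of the clamp. When engaged it lies at (0, -115, 86) mm in the clamp's frame; pressing it fully lowers it by about 20 mm, turning with the pawl about an axis along x through (0, -61, 70) mm.
- push_bar (a point): centre of the blue cross bar at the end of the arm: a round bar 18 mm in diameter, 70 mm long along the clamp's x. It moves in a circle of radius 135 mm about the arm's hinge in the clamp's y-z plane: raised it is at (0, 74, 212) mm in the clamp's frame, with the arm level at (0, 110, 120) mm.
- press_tip (a point): centre of the underside of the arm's black rubber tip, 13 mm across, on a steel spindle below the arm 85 mm from the hinge; with the arm level it is 46 mm below the arm's centre line, at (0, 60, 74) mm in the clamp's frame.
- connector: the white connector, loose, 34x12x12 mm, its long side along the clamp's x between the lips of the nest; origin under its middle, 62 mm above the bench, its top at 74 mm
- tweezers: bystander, to be left alone: the bare steel tweezers, lying, 116x14x11 mm; origin under their middle
- marker: bystander, to be left alone: the cyan marker pen, lying, 138x11x12 mm; origin under its middle
- glue_bottle: bystander, to be left alone: the small red bottle standing upright, 25 mm across and 72 mm high; origin under its middle
- bit_rack: bystander, to be left alone: the black block with driver bits, 70x28x43 mm; origin under its middle
- spool: bystander, to be left alone: the solder spool standing on its flange, 49 mm across and 36 mm high; origin under its middle

How it is judged:
By the outcome, as a careful person would: the job done as asked, in the order asked, and still so for the second after the job is handed in, with the robot touching nothing.
It also fails if it takes over 42 s, if anything falls off the work surface, if the arm or the gripper's body presses on something with over 40 N, if the wrist force passes 120 N, or if a joint passes its speed limit or range.

## Working session

There is one attempt and no reset: what is moved stays moved. The work goes in short steps, Python scripts to look and compute and a tool call to move; the robot and the scene stay as the last step left them, time stands still between calls to the robot, and variables do not carry over. Pictures are saved under pics/ and viewed, at most 10 in all, crops included, and the job is handed in when it is done.

Besides the shell and the picture viewer there is one more tool, called after "Request:" as name(argument=value, ...) on one line, values as JSON. servo_tool: Moves the arm, as the interface text tells. Its arguments: {"type":"object","properties":{"plan":{"type":"array"}},"required":["plan"]}

```bash
mkdir -p pics
python3 - <<'E'
from workcell import readout, vision
import cv2
for n in("scene","side"):
    im=vision.get_image(n); cv2.imwrite(f"pics/{n}0.png",cv2.resize(im[:,:,::-1],(800,600),interpolation=cv2.INTER_CUBIC))
    print(n,vision.camera_params(n))
o=readout.get_obs();print(o)
E
```

```text
scene {'fx': 470.83968910113725, 'fy': 470.83968910113725, 'cx': 271.3960391491571, 'cy': 207.2529558972787, 'D': array([-0.04934582,  0.        ,  0.        ,  0.        ,  0.        ]), 'rvec': array([ 2.20335383, -1.13178118,  0.39245092]), 'tvec': array([-40.70839629, 542.07128518, 790.16949623])}
side {'fx': 448.3669486561489, 'fy': 448.3669486561489, 'cx': 281.57922868040873, 'cy': 209.28119355813953, 'D': array([-0.13664058,  0.        ,  0.        ,  0.        ,  0.        ]), 'rvec': array([ 0.56008167, -2.38649076,  1.49763238]), 'tvec': array([ 582.22575517,  112.21705442, 1161.51893209])}
{'t': 0.1, 'qpos': array([-1.22897926e+00,  4.23791163e-01,  1.63059985e+00, -1.93128230e-05,
        1.08858825e+00, -1.89881013e-02]), 'qvel': array([ 0.00146975, -0.00367358, -0.00285198, -0.00072046,  0.00222558,
        0.00048927]), 'joint_torque': array([-1.24418046e-03, -5.45614958e+01, -2.74322623e+01,  6.44773641e-02,
        1.87944114e-02, -1.91591221e-05]), 'ee_pos': array([ 220.54015372, -584.38378799,  301.96804336]), 'orientation': array([-3.08926322e+00, -5.63451048e-01,  3.76404473e-04]), 'ft_force': array([0.43903959, 0.63910148, 0.16997255]), 'moment': array([-0.02464514,  0.00327968, -0.00974327]), 'grasp_force': 0.0, 'width': 88.0222077797744}
```

View pics/scene0.png

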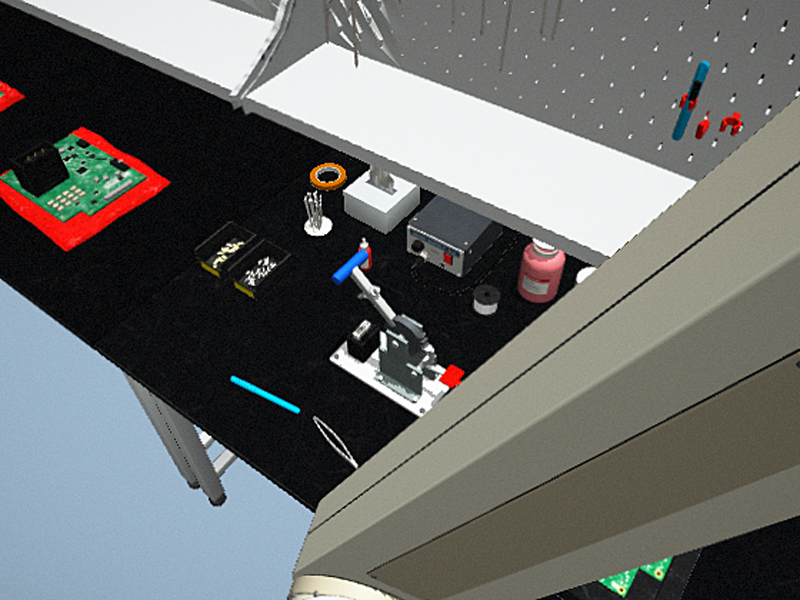

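View pics/side0.png

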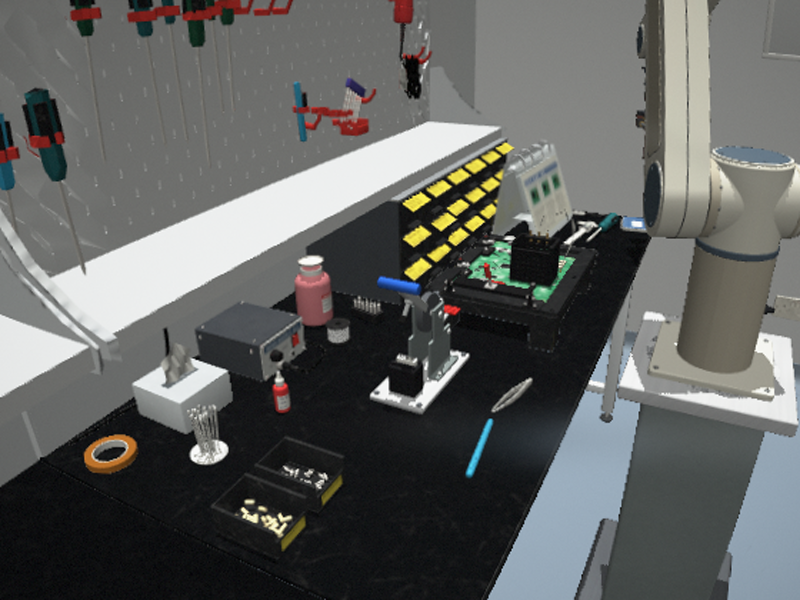

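The scene view shows the clamp with the blue bar at about (350,268), the red tab at (452,376) and the plate at (335-440, 340-415). The side view has the bar at (400,285), the tab at (452,310) and the plate at (370-470, 350-412). I'll enlarge both.

Run:
```python
import cv2, numpy as np
from workcell import vision
a=vision.get_image("scene")[164:296,224:332,::-1]; b=vision.get_image("side")[186:296,254:336,::-1]
A=cv2.resize(a,None,fx=4,fy=4,interpolation=cv2.INTER_CUBIC);B=cv2.resize(b,None,fx=4,fy=4,interpolation=cv2.INTER_CUBIC)
C=np.zeros((A.shape[0],A.shape[1]+B.shape[1],3),np.uint8);C[:,:A.shape[1]]=A;C[:B.shape[0],A.shape[1]:]=B
cv2.imwrite("pics/c1.png",C);print(C.shape)
```

```text
(528, 760, 3)
```

View pics/c1.png

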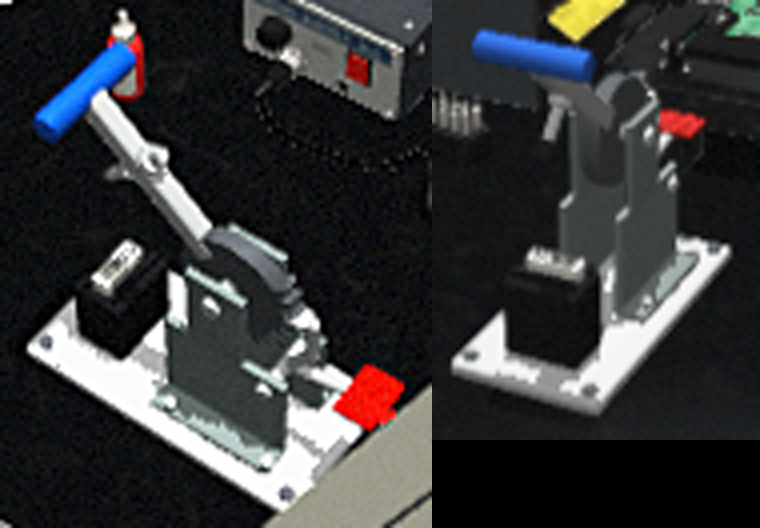

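The crop shows the bar, plate corners, tab and connector clearly in both views. I'll fit the clamp's x, y and yaw to them.

```bash
cat > h.py <<'E'
import numpy as np, cv2
from scipy.optimize import least_squares
from scipy.spatial.transform import Rotation as R
from workcell import vision, readout
def proj(n,P):
    c=vision.camera_params(n);K=np.array([[c['fx'],0,c['cx']],[0,c['fy'],c['cy']],[0,0,1]])
    return cv2.projectPoints(np.float64(P),c['rvec'],c['tvec'],K,c['D'])[0][:,0]
def world(p,P):
    c,s=np.cos(p[2]),np.sin(p[2]);P=np.float64(P)
    return np.c_[p[0]+c*P[:,0]-s*P[:,1],p[1]+s*P[:,0]+c*P[:,1],P[:,2]]
E
python3 - <<'E'
from h import *
sc={(-50,100,10):(28,345),(-50,-100,10):(278,507),(0,-115,86):(370,397),(0,60,74):(118,268),(-35,74,212):(46,126),(35,74,212):(124,54)}
si={(50,100,10):(21,360),(-50,100,10):(168,406),(-50,-100,10):(300,246),(0,60,74):(125,258),(35,74,212):(46,44),(-35,74,212):(158,62)}
S=[list(sc),np.array(list(sc.values()))/4+[224,164]];D=[list(si),np.array(list(si.values()))/4+[254,186]]
f=lambda p:np.r_[(proj("scene",world(p,S[0]))-S[1]).ravel(),(proj("side",world(p,D[0]))-D[1]).ravel()]
best=min((least_squares(f,[600,-200,y]) for y in np.arange(0,6.3,.8)),key=lambda r:r.cost)
p=best.x;print(p,best.cost);print(best.fun.reshape(-1,2).round(1))
print(world(p,[(0,-115,86),(0,74,212),(0,110,120),(0,60,74)]).round(1)); np.save("p.npy",p)
E
```

```text
[469.04188151 282.90144801   6.26498438] 14.890052340975119
[[-2.  -0. ]
 [ 2.4  2.2]
 [-1.1 -0.5]
 [-0.3 -2.2]
 [-1.   0.7]
 [ 0.1 -0.6]
 [-0.9 -0.3]
 [-0.3 -0.9]
 [ 0.5 -0.4]
 [-1.1 -0.7]
 [ 0.6 -1.4]
 [ 0.7 -0.2]]
[[466.9 167.9  86. ]
 [470.4 356.9 212. ]
 [471.  392.9 120. ]
 [470.1 342.9  74. ]]
```

Request:
servo_tool(plan=[[[1,0.65,0.65,0.4,0,0,0.68],[1,0.65,0.65,0.4,0,0,0.68],[1,0.65,0.65,0.4,0,0,0.68],[1,0.65,0.65,0.4,0,0,0.68],[1,0.65,0.65,0.4,0,0,0.68]]])

```text
t: 0.62
ee_pos: [351.4, -453.3, 383.2]
orientation: [-2.972, -1.018, 0.0]
ft_force: [-0.1, -0.3, -0.2]
width: 57.7
grasp_force: 0.0
```

```bash
python3 -c "
from workcell import vision;print(vision.camera_params('wrist'))"
```

```text
{'fx': 367.931500735834, 'fy': 367.931500735834, 'cx': 275.7181011919953, 'cy': 208.61341945498847, 'D': array([-0.0567501,  0.       ,  0.       ,  0.       ,  0.       ]), 'hand_eye': array([[-8.32345530e-04, -9.71006332e-01, -2.39052319e-01,
         6.56071549e+01],
       [ 9.99999485e-01, -6.69250806e-04, -7.63424224e-04,
         4.90664620e-01],
       [ 5.81303798e-04, -2.39052832e-01,  9.71006388e-01,
        -8.16451297e+01],
       [ 0.00000000e+00,  0.00000000e+00,  0.00000000e+00,
         1.00000000e+00]])}
```

Request:
servo_tool(plan=[[[1,0.55,0.8,0,0,0,0.68],[1,0.55,0.8,0,0,0,0.68],[1,0.55,0.8,0,0,0,0.68],[1,0.55,0.8,0,0,0,0.68],[1,0.55,0.8,0,0,0,0.68]]])

```text
t: 1.03
ee_pos: [461.3, -293.0, 382.7]
orientation: [2.789, 1.447, 0.0]
ft_force: [0.5, 0.0, -0.2]
width: 24.3
grasp_force: 0.0
```

Request:
servo_tool(plan=[[[1,0,1,0,0,0,0.68],[1,0,1,0,0,0,0.68],[1,0,1,0,0,0,0.68],[1,0,1,0,0,0,0.68],[1,0,1,0,0,0,0.68]]])

```text
t: 1.45
ee_pos: [460.1, -92.9, 382.6]
orientation: [-2.544, -1.843, -0.0]
ft_force: [0.1, 0.5, 0.4]
width: 0.5
grasp_force: 0.0
```

Request:
servo_tool(plan=[[[1,0,1,0,0,0,0.68],[1,0,1,0,0,0,0.68],[1,0,1,0,0,0,0.68],[1,0,0.6,0,0,0,0.68],[1,0,0,0,0,0,0.68]]])

```text
t: 1.87
ee_pos: [460.3, 52.9, 382.7]
orientation: [-2.239, -2.203, -0.001]
ft_force: [0.6, -0.5, 0.0]
width: 0.6
grasp_force: 0.0
```

Run:
```python
from h import *
o=readout.get_obs();im=vision.get_image("wrist")
r=R.from_rotvec(o['orientation']);print(o['t'],o['ee_pos'],o['width'],r.as_matrix().round(3))
np.savez("w1",p=o['ee_pos'],r=o['orientation'])
cv2.imwrite("pics/w1.png",cv2.resize(im[:,:,::-1],(800,600),interpolation=cv2.INTER_CUBIC))
```

```text
1.8667 [460.29958502  52.93716321 382.73886196] 0.6258794597419068 [[ 0.016  1.     0.   ]
 [ 1.    -0.016  0.001]
 [ 0.001  0.    -1.   ]]
```

View pics/w1.png

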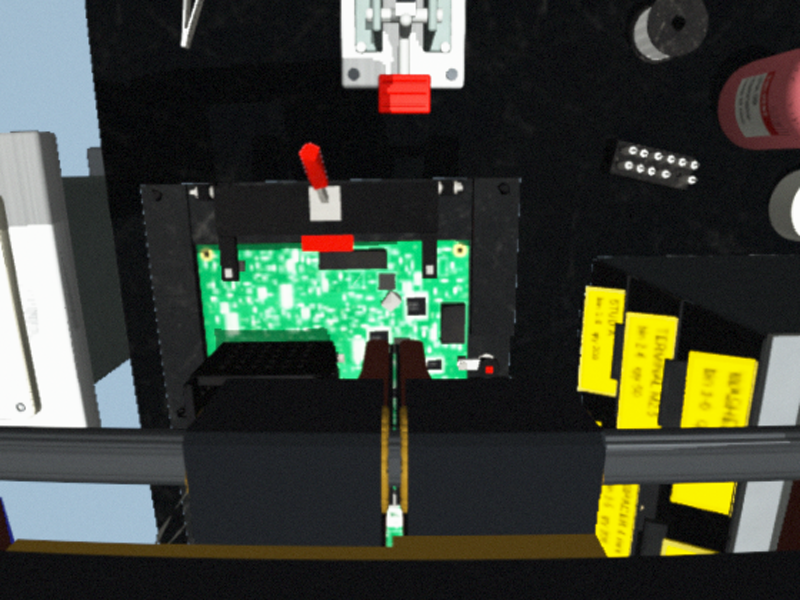

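```bash
cat >> h.py <<'E'
def ray(px,z,p,r):
    c=vision.camera_params("wrist");K=np.array([[c['fx'],0,c['cx']],[0,c['fy'],c['cy']],[0,0,1]])
    u=cv2.undistortPoints(np.float64([px]).reshape(-1,1,2),K,c['D'])[:,0]
    M=R.from_rotvec(r).as_matrix();H=c['hand_eye'];o=M@H[:3,3]+p;d=(np.c_[u,np.ones(len(u))]@H[:3,:3].T)@M.T
    return o+d*((z-o[2])/d[:,2])[:,None]
E
python3 - <<'E'
from h import *
w=np.load("w1.npz")
for n,px,z in(("tab far/near edge",[(404,75),(404,97),(404,112),(379,97),(430,97)],86),("plate nearcorners",[(340,88),(466,88)],10),("lever",[(310,147)],80),("fixture",[(340,180)],30)):
    print(n,ray(np.array(px)*.7,z,w['p'],w['r']).round(1).tolist())
E
```

```text
tab far/near edge [[470.2, 180.7, 86.0], [470.0, 166.4, 86.0], [469.8, 156.6, 86.0], [452.9, 166.7, 86.0], [487.7, 166.2, 86.0]]
plate nearcorners [[419.3, 184.2, 10.0], [522.4, 182.6, 10.0]]
lever [[403.2, 134.8, 80.0]]
fixture [[418.5, 110.6, 30.0]]
```

Run:
```python
from h import *
w=np.load("w1.npz")
for z in (20,50,80,110,140,170):
    q=ray(np.array([(310,147)])*.7,z,w['p'],w['r']);b=ray(np.array([(322,196)])*.7,z,w['p'],w['r'])
    print(z,q[0].round(),(proj("side",q)/.7).round(),b[0].round(),(proj("side",b)/.7).round())
im=vision.get_image("side")[160:300,270:430,::-1];cv2.imwrite("pics/s2.png",cv2.resize(im,None,fx=4,fy=4,interpolation=cv2.INTER_CUBIC))
```

```text
20 [394. 137.  20.] [[491. 340.]] [402.  98.  20.] [[494. 330.]]
50 [399. 136.  50.] [[490. 325.]] [406.  99.  50.] [[493. 316.]]
80 [403. 135.  80.] [[488. 310.]] [410. 100.  80.] [[491. 302.]]
110 [408. 133. 110.] [[487. 295.]] [414. 102. 110.] [[490. 288.]]
140 [412. 132. 140.] [[485. 279.]] [418. 103. 140.] [[488. 273.]]
170 [417. 131. 170.] [[484. 263.]] [422. 104. 170.] [[486. 258.]]
```

View pics/s2.png

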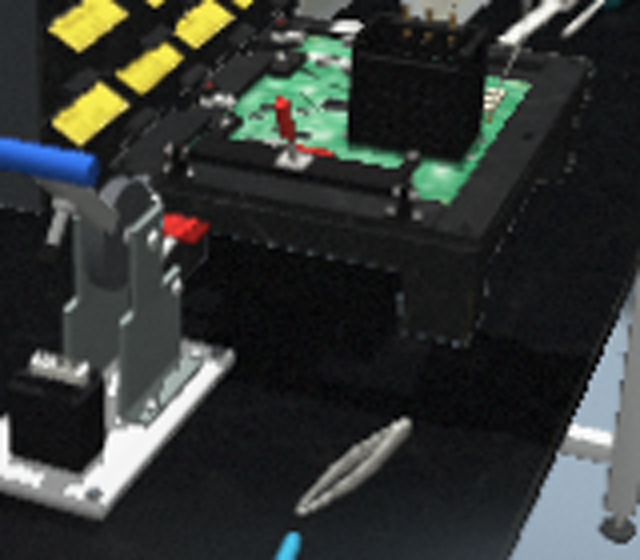

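The side crop shows that the PCB fixture's red lever tip stands about 166 mm high near (416,131), where the gripper body would hit it. So I'll press the tab with one finger of the open gripper, which shifts the body to +x and clear of the lever.

Request:
servo_tool(plan=[[[-1,0.425,0.72,0,0,0,0],[-1,0.425,0.72,0,0,0,0],[-1,0.425,0.72,0,0,0,0],[-1,0.425,0.72,0,0,0,0],[-1,0,0,-0.5,0,0,0]]])

```text
t: 2.38
ee_pos: [533.0, 167.9, 365.7]
orientation: [2.246, 2.192, 0.013]
ft_force: [1.4, 0.3, 0.8]
width: 30.1
grasp_force: 0.0
```

Request:
servo_tool(plan=[[[-1,0,0,-0.8,0,0,0],[-1,0,0,-0.8,0,0,0],[-1,0,0,-0.8,0,0,0],[-1,0,0,-0.8,0,0,0],[-1,0,0,0,0,0,0]]])

```text
t: 2.8
ee_pos: [525.7, 162.6, 229.1]
orientation: [-2.247, -2.189, 0.014]
ft_force: [-0.7, 0.9, -1.7]
width: 63.7
grasp_force: 0.0
```

Run:
```python
from h import *
o=readout.get_obs();print(o['ee_pos'],o['ft_force'],o['width'])
w=vision.get_image("wrist")[:,:,::-1];s=vision.get_image("side")[150:300,260:420,::-1]
C=np.zeros((420,800,3),np.uint8);C[:,:400]=cv2.resize(w,(400,420),interpolation=cv2.INTER_AREA);C[:375,400:]=cv2.resize(s,(400,375),interpolation=cv2.INTER_CUBIC)
cv2.imwrite("pics/m3.png",C)
```

```text
[525.71396084 162.58184472 229.05037851] [-0.72308582  0.91554752 -1.67638699] 63.749794144262225
```

View pics/m3.png

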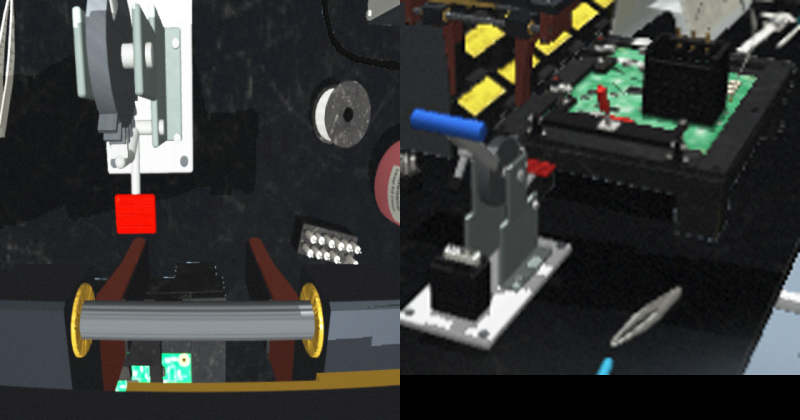

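The wrist view shows the tab at about (190,214) in original pixels, with the left finger just below it in the image, and the lever is clear. I'll go down a little further, let it settle and measure.

Request:
servo_tool(plan=[[[-1,0,0,-0.5,0,0,0],[-1,0,0,-0.5,0,0,0],[-1,0,0,0,0,0,0],[-1,0,0,0,0,0,0],[-1,0,0,0,0,0,0]]])

```text
t: 3.32
ee_pos: [529.9, 164.6, 196.9]
orientation: [2.247, 2.194, 0.004]
ft_force: [0.6, -0.4, 0.3]
width: 87.7
grasp_force: 0.0
```

Run:
```python
from h import *
o=readout.get_obs();print(o['ee_pos'],o['ft_force'],o['width'],R.from_rotvec(o['orientation']).as_matrix().round(3))
w=vision.get_image("wrist").astype(int)
m=((w[...,0]>170)&(w[...,1]<60)&(w[...,2]<60)).astype(np.uint8)
n,l,s,c=cv2.connectedComponentsWithStats(m);i=1+s[1:,4].argmax();print(s[i],c[i])
x,y,a,b=s[i][:4];print(ray([(x,y),(x+a,y),(x,y+b),(x+a,y+b)],86,o['ee_pos'],o['orientation']).round(1))
```

```text
[529.88846204 164.61291147 196.87241996] [ 0.64428378 -0.38884557  0.30470571] 87.71314159937165 [[ 0.024  1.     0.003]
 [ 1.    -0.024  0.001]
 [ 0.001  0.003 -1.   ]]
[ 132  211   67   45 2390] [165.38033473 229.91046025]
[[453.2 183.   86. ]
 [489.9 182.1  86. ]
 [450.  157.   86. ]
 [487.9 156.2  86. ]]
```

Request:
servo_tool(plan=[[[-1,0,0,-0.4,0,0,0],[-1,0,0,-0.3,0,0,0],[-1,0,0,-0.15,0,0,0],[-1,0,0,-0.15,0,0,0],[-1,0,0,0,0,0,0]]])

```text
t: 3.78
ee_pos: [528.5, 164.3, 154.0]
orientation: [-2.247, -2.195, 0.002]
ft_force: [-0.6, -0.8, 1.6]
width: 88.1
grasp_force: 0.3
```

Request:
servo_tool(plan=[[[-1,0,0,-0.1,0,0,0],[-1,0,0,-0.1,0,0,0],[-1,0,0,-0.05,0,0,0],[-1,0,0,0,0,0,0]]])

```text
t: 4.12
ee_pos: [528.9, 164.5, 147.0]
orientation: [-2.247, -2.196, 0.0]
ft_force: [-6.8, -5.2, 30.2]
width: 87.8
grasp_force: 14.8
```

30 N at tip height 67 mm matches the pawl's end stop. I'll lift off and check.

Request:
servo_tool(plan=[[[-1,0,0,0.5,0,0,0],[-1,0,0,0.8,0,0,0],[-1,0,0,0.8,0,0,0],[1,0,0,0.8,0,0,0],[1,0,0,0.8,0,0,0]]])

```text
t: 4.53
ee_pos: [528.4, 164.7, 294.1]
orientation: [-2.247, -2.195, -0.0]
ft_force: [0.4, 0.8, -1.1]
width: 78.0
grasp_force: 0.0
```

Run:
```python
from h import *
o=readout.get_obs();print(o['ee_pos'],o['ft_force'],o['width'])
w=vision.get_image("wrist");m=((w[...,0]>150)&(w[...,1]<60)&(w[...,2]<60)).astype(np.uint8)
n,l,s,c=cv2.connectedComponentsWithStats(m);i=1+s[1:,4].argmax();x,y,a,b=s[i][:4];print(s[i])
for z in(86,76,66):print(ray([(x,y+b/2),(x+a,y+b/2),(x+a/2,y),(x+a/2,y+b)],z,o['ee_pos'],o['orientation']).round(1).tolist())
s=vision.get_image("side")[170:290,250:350,::-1];w=w[:300,80:380,::-1]
C=np.zeros((480,800,3),np.uint8);C[:400,:400]=cv2.resize(w,(400,400));C[:,400:]=cv2.resize(s,(400,480),interpolation=cv2.INTER_CUBIC)
cv2.imwrite("pics/m4.png",C)
```

```text
[528.36538425 164.68110559 294.10212322] [ 0.39273209  0.8132308  -1.05174335] 78.032687458723
[ 185  180   45   27 1088]
[[456.2, 172.8, 86.0], [492.5, 171.9, 86.0], [475.1, 183.3, 86.0], [473.6, 161.2, 86.0]]
[[453.6, 170.9, 76.0], [491.2, 169.9, 76.0], [473.2, 181.7, 76.0], [471.7, 158.8, 76.0]]
[[451.0, 168.9, 66.0], [489.9, 167.9, 66.0], [471.3, 180.1, 66.0], [469.7, 156.5, 66.0]]
```

View pics/m4.png

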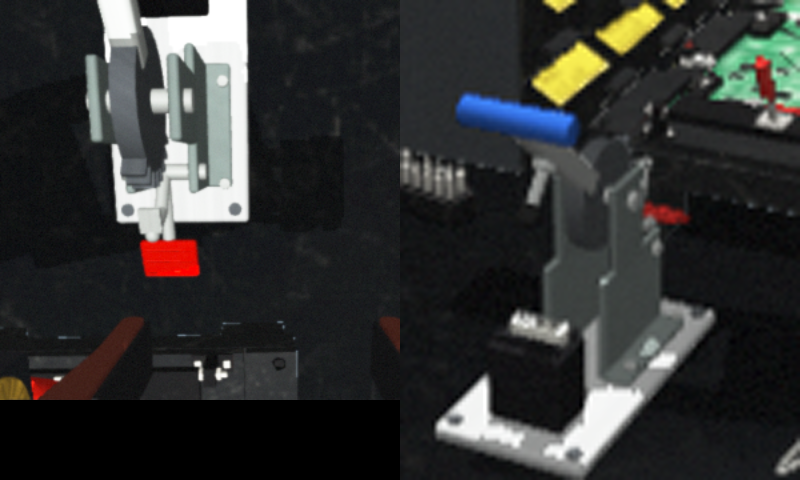

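The tab now sits visibly lower in the side view, and its centre back-projects to x = 470 at z = 66, so it is fully down. Next I'll move over the bar.

Request:
servo_tool(plan=[[[1,-0.28,0.9,0.38,0,0,0],[1,-0.28,0.95,0.28,0,0,0],[1,-0.28,0.95,0.28,0,0,0],[1,-0.28,0.95,0.28,0,0,0],[1,-0.28,0.95,0.28,0,0,0]]])

```text
t: 5.05
ee_pos: [471.5, 354.1, 352.2]
orientation: [-2.247, -2.195, 0.001]
ft_force: [1.1, 0.8, -0.4]
width: 36.7
grasp_force: 0.0
```

Request:
servo_tool(plan=[[[1,0,0,0,0,0,0],[1,0,0,0,0,0,0],[1,0,0,0,0,0,0],[1,0,0,0,0,0,0]]])

```text
t: 5.38
ee_pos: [472.6, 351.3, 351.5]
orientation: [-2.248, -2.194, 0.003]
ft_force: [-0.4, -0.1, 0.2]
width: 9.9
grasp_force: 0.0
```

Run:
```python
from h import *
o=readout.get_obs();print(o['ee_pos'],o['ft_force'],o['width'])
w=vision.get_image("wrist");m=((w[...,2]>120)&(w[...,0]<70)&(w[...,1]<130)).astype(np.uint8)
n,l,s,c=cv2.connectedComponentsWithStats(m);i=1+s[1:,4].argmax();x,y,a,b=s[i][:4];print(s[i])
print(ray([(x,y+b/2),(x+a,y+b/2),(x+a/2,y),(x+a/2,y+b)],212,o['ee_pos'],o['orientation']).round(1).tolist())
s=vision.get_image("side")[130:290,240:390,::-1];w=w[:,:,::-1]
C=np.zeros((420,800,3),np.uint8);C[:,:400]=cv2.resize(w,(400,420));C[:,400:]=cv2.resize(s,(400,420),interpolation=cv2.INTER_CUBIC)
cv2.imwrite("pics/m5.png",C)
```

```text
[472.58903217 351.28958657 351.46425856] [-0.39420851 -0.05319221  0.23193282] 9.926982857719047
[ 218  197  115   29 2339]
[[437.5, 360.8, 212.0], [508.9, 359.0, 212.0], [473.4, 369.1, 212.0], [472.9, 350.5, 212.0]]
```

View pics/m5.png

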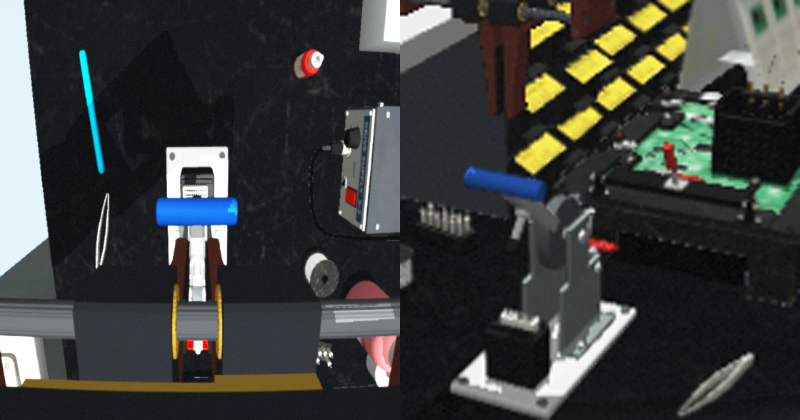

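The wrist view puts the bar's centre at (473, 360) with a 71 mm span, which matches the given size. I'll come down onto it and follow the arc.

Request:
servo_tool(plan=[[[1,0,0.22,-0.4,0,0,0],[1,0,0,-0.4,0,0,0],[1,0,0,-0.2,0,0,0],[1,0,0,-0.1,0,0,0],[1,0,0,-0.08,0,0,0]]])

```text
t: 5.9
ee_pos: [472.9, 360.5, 304.9]
orientation: [-2.248, -2.194, 0.001]
ft_force: [-1.4, 1.1, -0.3]
width: 0.5
grasp_force: 0.0
```

Request:
servo_tool(plan=[[[1,0,0.11,-0.13,0,0,0],[1,0,0.11,-0.13,0,0,0],[1,0,0.1,-0.14,0,0,0],[1,0,0.09,-0.14,0,0,0]]])

```text
t: 6.23
ee_pos: [473.3, 378.9, 284.4]
orientation: [-2.247, -2.195, -0.005]
ft_force: [0.4, 2.1, 5.0]
width: 0.4
grasp_force: 2.3
```

Request:
servo_tool(plan=[[[1,0,0,-0.14,0,0,0],[1,0,0.05,-0.15,0,0,0],[1,0,0.05,-0.15,0,0,0],[1,0,0.06,-0.15,0,0,0],[1,0,0.06,-0.15,0,0,0]]])

```text
t: 6.65
ee_pos: [472.8, 387.1, 254.0]
orientation: [-2.247, -2.196, -0.002]
ft_force: [1.3, 3.2, 3.4]
width: 0.5
grasp_force: 1.7
```

Request:
servo_tool(plan=[[[1,0,0.05,-0.16,0,0,0],[1,0,0.05,-0.16,0,0,0],[1,0,0.03,-0.16,0,0,0],[1,0,0.03,-0.16,0,0,0],[1,0,0,0,0,0,0]]])

```text
t: 7.07
ee_pos: [471.9, 392.3, 226.8]
orientation: [-2.247, -2.196, 0.005]
ft_force: [0.7, -0.1, 0.2]
width: 0.0
grasp_force: 0.0
```

Request:
servo_tool(plan=[[[1,0,0.03,-0.12,0,0,0],[1,0,0.02,-0.12,0,0,0],[1,0,0,-0.1,0,0,0],[1,0,0,-0.05,0,0,0],[1,0,0,0,0,0,0]]])

```text
t: 7.48
ee_pos: [472.4, 394.7, 212.4]
orientation: [-2.247, -2.195, 0.001]
ft_force: [-0.4, 0.3, -0.5]
width: 0.3
grasp_force: 0.0
```

Request:
servo_tool(plan=[[[1,0,0,-0.04,0,0,0],[1,0,0,-0.03,0,0,0],[1,0,0,0,0,0,0]]])

```text
t: 7.73
ee_pos: [472.6, 394.9, 210.2]
orientation: [-2.247, -2.195, -0.0]
ft_force: [-0.3, -0.1, 0.7]
width: 0.3
grasp_force: 0.3
```

Request:
servo_tool(plan=[[[1,0,0,-0.04,0,0,0],[1,0,0,-0.02,0,0,0],[1,0,0,0,0,0,0]]])

```text
t: 7.98
ee_pos: [472.8, 395.0, 208.8]
orientation: [-2.247, -2.196, -0.001]
ft_force: [-2.8, -1.4, 9.0]
width: 0.7
grasp_force: 4.3
```

Request:
servo_tool(plan=[[[1,0,0,-0.02,0,0,0],[1,0,0,0,0,0,0]]])

```text
t: 8.15
ee_pos: [472.8, 395.0, 208.6]
orientation: [2.247, 2.196, 0.001]
ft_force: [-3.2, -1.5, 13.3]
width: 0.8
grasp_force: 6.5
```

The force rises with almost no travel, so the rubber tip is on the connector. I'll lift off straight up and check.

Request:
servo_tool(plan=[[[1,0,0,0.3,0,0,0],[1,0,0,0.7,0,0,0],[1,0,0,0.9,0,0,0],[1,0,0,0.9,0,0,0],[1,0,0,0.5,0,0,0]]])

```text
t: 8.57
ee_pos: [473.5, 395.5, 343.6]
orientation: [2.247, 2.195, 0.008]
ft_force: [-0.0, 0.3, 0.1]
width: 0.4
grasp_force: 0.0
```

Request:
servo_tool(plan=[[[1,0,0,0,0,0,0],[1,0,0,0,0,0,0],[1,0,0,0,0,0,0]]])

```text
t: 8.82
ee_pos: [472.2, 394.4, 338.2]
orientation: [-2.247, -2.196, 0.002]
ft_force: [-0.4, 0.3, -1.2]
width: 0.8
grasp_force: 0.0
```

Run:
```python
from h import *
o=readout.get_obs();print(o['t'],o['ee_pos'],o['ft_force'],o['qvel'].round(3))
s=vision.get_image("side")[180:290,250:355,::-1];w=vision.get_image("scene")[180:300,220:340,::-1]
C=np.zeros((420,800,3),np.uint8);C[:,:400]=cv2.resize(w,(400,420),interpolation=cv2.INTER_CUBIC);C[:,400:]=cv2.resize(s,(400,420),interpolation=cv2.INTER_CUBIC)
cv2.imwrite("pics/m6.png",C)
```

```text
8.8167 [472.23412986 394.44825463 338.23903356] [-0.44582497  0.25004749 -1.23806574] [-0.001  0.02   0.012 -0.    -0.002  0.001]
```

View pics/m6.png

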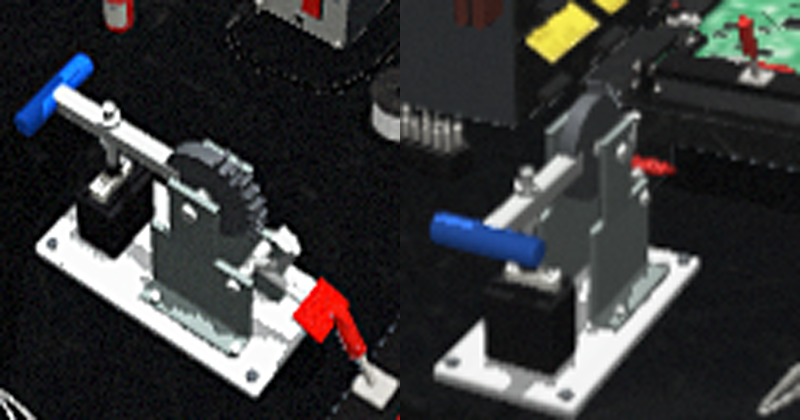

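The scene view shows the arm level with its spindle tip at about (110,175) on the white connector in the nest. The pawl is free, the tab at (325,310) is still down, and the robot is clear. Handing in.

```bash
python3 -c "
from workcell import close_job;print(close_job())"
```

```text
the job is handed in; nothing more can be done
None
```

The job is handed in: the red tab was pressed fully down and the pawl is free, and the arm is level with its rubber tip on the connector in its nest. I saw no contact with anything else on the bench, and the robot's clock read about 9 s of the 42 s allowed.

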